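# Dock the card reader behind its spring catch

### The arm

A 6-joint arm with a two-finger parallel gripper is mounted at the origin on a cart in front of the work surface, level with it; the furniture and walls round the work are solid. World frame = base frame: x ahead of the robot, y to its left, z up, the work surface at z = 0. Lengths are in mm, angles in rad, forces in N, time in s.
With the tool pointing down it reaches from about 275 to 775 mm from the base axis. Payload 14.6 kg.
Tool frame: the origin (TCP) lies on the centre line of the jaws, within the pads' length; the fingertips stand 11 mm ahead of it and the grasp point (between the pads) lies 8 mm behind it; z points along the fingers, y is the line along which they close (so a half turn about z gives the same grasp; the last joint's range is limited). The gripper opens to 85 mm and grips with 20 to 120 N. Pads are 22 mm wide; open, the fingers measure 114 mm over their backs; the gripper's body (76 mm by 85 mm) begins 54 mm behind the grasp point. The pads swing forward as they close: fully open they stand 13 mm farther back than shut.
Start: joints at [-1.295, 0.263, -0.048, 1.259, 0, 1.415], TCP at [219.233, -477.038, 242.278] pointing down, gripper open.
Joint ranges: [-2.65, 2.65], [-0.89, 1.7], [-1.18, 1.37], [-2.13, 2.11], [-1.35, 1.29], [-3.14, 3.14]. Speed limits (rad/s): [1.89, 1.89, 2.57, 2.79, 3.14, 3.14].

### API

Orientations are given as a 3x3 rotation matrix whose columns are the frame's x, y, z axes.
In Python, from plant import status, capture, bot gives the robot as it stands. The module is installed in compiled form; this text tells all that it offers.
- The arm moves only by the tool arm_command, never from a script. Its argument "commands" is a list of rows, each a list of 7 numbers: the shift along the world's x, y, z in mm, then the turn, a rotation vector about the world's x, y, z in degrees, then the finger opening in mm, from 0 to 85.4. In form: [[tx, ty, tz, rx, ry, rz, claw], ...]. A call has 1 to 10 rows; each row shifts and turns the commanded pose from where the row before left it; what a row does not reach is not made up. A row lasts 1/12 s, in which the tool goes at most 41.7 mm and 7.16 degrees, less where a joint would pass 70% of its speed; a pose out of reach is approached as far as the arm can. A call is refused whole if a number of a shift passes 41.7 or a number of a turn 7.16, either way. A call with a gripper value outside its range is refused whole. The fingers move at their own pace and stop on an object; "grip_force" is the grip in N (left out, the last holds). Time passes only in rows, so rows that do not move let the fingers close. It gives the time, the measured TCP pose, the force, the opening and the grip force at its end, in the units of the state.
- status.sense(): the state, without advancing time (a new reading comes with each control period).
- capture(name): name is "side" or "top" or "wrist"; returns a dict with "color" (400x640x3 uint8, red, green, blue), "camera_matrix" (3x3 intrinsics, pixels), "dist" ([k1, k2, p1, p2, k3] as OpenCV has them; the pictures are not rectified), "origin" and "orientation" of the camera in the world. Camera axes: x right, y down, z forward; pixel columns grow to the right and rows downward; lengths in mm; the calibration is good to about 2 mm. A picture is of the moment at which its call begins. There is no depth.
- bot.sign_off(): hands the job in; it is judged then, once.
The state is a dict: "clock": time; "q": joint angles; "joint_vel": joint speeds; "tau": joint torques, N m; "tool_pos": TCP position; "ee_rot": TCP orientation; "force": force on the tool from outside, world axes, zero at the start; "moment": the same for the moment, N m; "finger_gap": finger opening in mm; "finger_force": force on a finger pad.
Only numpy, scipy, OpenCV 4.12 (cv2) and the standard library are available. Lean on these libraries where they do the work, as an engineer would, in place of code of your own. Each camera call takes 0.05 s, during which the arm holds its last target. There are 200 camera calls.

### The job

Push the card reader home in its counter dock: press the dock's spring catch plate down with the fingertips behind the reader and, keeping it held down, slide the reader along the lane over the lowered teeth until it stands fully against the end stop; then let the plate spring back up so that its teeth lock the reader in. Only press and push: do not grip or lift the reader, do not let the catch up while the reader is over it, and leave the bell, the sauce cups and the sachet alone.

Things in the scene. Friction and masses are not known exactly. Their poses are not given: they have to be found in the camera images.
- dock: Fixed dock, a grey and aluminium channel 287 mm long, 86 wide; side rails 34 mm high (inner faces y = +-37), end stop 36 mm high. Origin on the worktop under the middle of the line of the two catch teeth; x axis along the lane in the pushing direction, y left, z up. Runs from x = -175 mm (near end) to the end stop's inner face at x = +100.
- lane (a point): Point of the dock's lane floor above its origin, 22 mm above the worktop. The reader slides on this floor: two ledges at y = +-25 to +-37 mm (dock frame) and, beyond x = 34 mm, the full width. Between the ledges lies a 50 mm wide trough with the catch plate; a closed fingertip under 44 mm wide fits in and can slide along it.
- catch (a joint): How far the dock's spring catch is pressed straight down: 0 (up) to 0.013 m (stop); 3 N to start, 6.3 N at the stop, springs back. A steel plate, x = -166 to +30, y = +-23 mm in the dock frame, pressable anywhere. Its two teeth, at x = -4 to +4, y = +-26 to +-34, stand 8.5 mm above the lane floor and bar the reader's way; below the floor once it is 9 mm or more down.
- press_pad (a point): Point on the catch plate's top face, mid-width, at x = -140 mm in the dock frame: the middle of its ribbed end, behind the reader. 20 mm above the worktop when the plate is up; goes down with it.
- reader_back (a point): Loose white card reader wedge, 90 x 68 mm, 40 mm high at its back, 0.11 kg, in the lane, tall back to the near end. Point: bottom edge of the back face, mid-width; x axis from front to back (against the dock's x). Starts with its front 8 to 20 mm short of the teeth (back at dock x = -98 to -110 mm); fully home its front touches the end stop, its back is at x about +10, 6 mm past the teeth.
- bell: Loose white counter bell, 83 mm wide, 58 mm high, bystander left of the dock; origin at the centre of its underside.
- cup_a: Loose black sauce cup, 51 mm wide, 29 mm high, bystander right of the dock; origin at the centre of its underside.
- cup_b: A second such sauce cup right of the dock, farther along; origin at the centre of its underside.
- ketchup: Loose condiment sachet, 56 x 34 x 16 mm, bystander left of the dock; origin at the centre of its underside.
Not all that is in view belongs to the job. What is shaped like the part that bears reader_back but pink or red is not meant.

How it is judged (in metres and radians):
On the way, in this order (a step that is already met when the one before it is completed fails the run):
1. the catch plate is pressed down by the fingers while the reader is still behind the teeth (its back more than 85 mm short of them) (value of joint catch above 0.0085 m and contact force between the fingers and catch above 1 N and x of reader_back in the frame of dock below -0.085 m), for 0.1 s.
2. the reader is half-way over the teeth, with the fingers holding the catch down (value of joint catch above 0.007 m and contact force between the fingers and catch above 0.5 N and x of reader_back in the frame of dock between -0.06 and -0.005 m), for 0.05 s.
At the end, for the whole second after the job is handed in: The reader lies flat and straight on the lane floor, at rest, its front within about 4 mm of the end stop (back at x over 6 mm in the dock's frame), and the catch is fully up behind it (within 2 mm) (x of reader_back in the frame of dock between 0.006 and 0.02 m and z of reader_back in the frame of dock below 0.025 m and angle between the x axis of reader and the x axis of dock, either way round below 0.12 rad and angle between reader's own z axis and vertical below 0.08 rad and value of joint catch below 0.002 m and linear speed of reader below 0.01 m/s); the robot touches nothing.
It fails at once if the reader is lifted (its back edge more than 14 mm above the lane floor) or tipped by more than 0.3 rad (z of reader_back in the frame of dock above 0.036 m or angle between reader's own z axis and vertical above 0.3 rad).
It fails at once if the catch comes up (less than 5 mm down) while the reader is over its teeth (x of reader_back in the frame of dock between -0.08 and -0.005 m and value of joint catch below 0.005 m).
It fails at once if a bystander is shoved by more than 25 mm (distance of any of bell, cup_a, cup_b, ketchup from where it was at the start of the episode above 0.025 m).
It also fails if it takes over 38 s, if anything falls off the work surface, if the arm or the gripper's body presses on something with over 40 N, if the wrist force passes 120 N, or if a joint passes its speed limit or range.

## Working session

There is one attempt and no reset: what is moved stays moved. The work goes in short steps, Python scripts to look and compute and a tool call to move; the robot and the scene stay as the last step left them, time stands still between calls to the robot, and variables do not carry over. Pictures are saved under pics/ and viewed, at most 10 in all, crops included, and the job is handed in when it is done.

Besides the shell and the picture viewer there is one more tool, called after "Call:" by a JSON object that holds its "method" and its "body". arm_command: Moves the arm, as the interface text tells. Its arguments: {"type":"object","properties":{"commands":{"type":"array","items":{"type":"array","items":{"type":"number"}}},"grip_force":{"type":"number"}},"required":["commands"]}

```bash
mkdir -p pics
cat > h.py <<'E'
import numpy as np, cv2
from plant import status, capture, bot
def px2w(c,uv,z):
    """pixels -> world points on the plane z"""
    K=np.array(c["camera_matrix"],float);d=np.array(c["dist"],float)
    R=np.array(c["orientation"],float);o=np.array(c["origin"],float)
    n=cv2.undistortPoints(np.array(uv,float).reshape(-1,1,2),K,d).reshape(-1,2)
    r=np.c_[n,np.ones(len(n))]@R.T
    return o+r*((z-o[2])/r[:,2])[:,None]
def w2px(c,P):
    R=np.array(c["orientation"],float);o=np.array(c["origin"],float)
    rv=cv2.Rodrigues(R.T)[0]
    return cv2.projectPoints(np.array(P,float).reshape(-1,1,3),rv,-R.T@o,np.array(c["camera_matrix"],float),np.array(c["dist"],float))[0].reshape(-1,2)
def save(c,n): cv2.imwrite("pics/"+n+".png",c["color"][...,::-1])
E
python3 - <<'E'
from h import *
for n in("top","side"):
    c=capture(n);save(c,n+"0");print(n,c["origin"],np.round(c["orientation"],3).tolist())
s=status.sense();print(s["clock"],s["tool_pos"],s["ee_rot"],s["force"],s["finger_gap"])
E
```

```text
top [ 433.91028791   20.34688044 1037.98148787] [[0.024, -0.991, 0.134], [-0.999, -0.027, -0.023], [0.026, -0.134, -0.991]]
side [ 689.8120252   913.20079665 1295.09213231] [[-0.993, 0.093, -0.068], [0.115, 0.798, -0.592], [-0.001, -0.596, -0.803]]
0.1 [ 219.15815472 -476.79219585  241.88417961] [[ 9.08636562e-01  4.17587740e-01 -2.79754408e-04]
 [ 4.17587812e-01 -9.08636095e-01  9.30184687e-04]
 [ 1.34238768e-04 -9.62021847e-04 -9.99999528e-01]] [0.3079911  0.43495114 0.24685801] 85.43476755531094
```

View pics/top0.png

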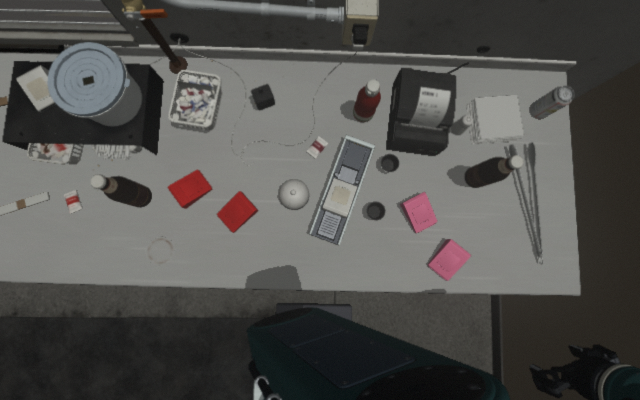

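View pics/side0.png

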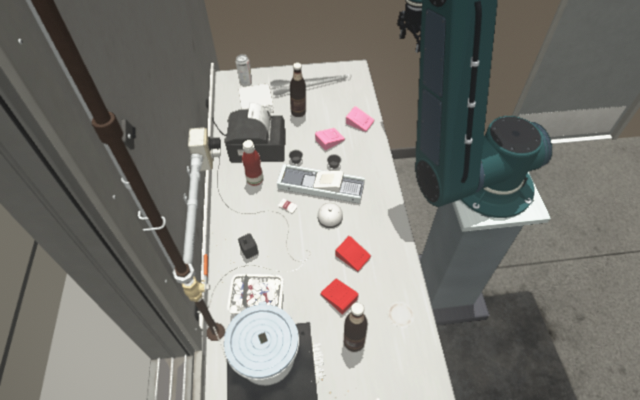

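Candidates shaped like the reader in the top picture are white in the dock (340,197), red (190,188) and (237,211), and pink (420,212) and (449,258). I choose the white one, in the dock. The bell is at (293,194), the cups at (375,211) and (390,163), and the sachet at (317,148). Next I check it in one enlarged crop.

Run:
```python
from h import *
c=capture("top")
im=c["color"][125:255,270:420,::-1]
cv2.imwrite("pics/crop.png",cv2.resize(im,None,fx=4.6,fy=4.6,interpolation=cv2.INTER_CUBIC))
```

```text
(no output)
```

View pics/crop.png

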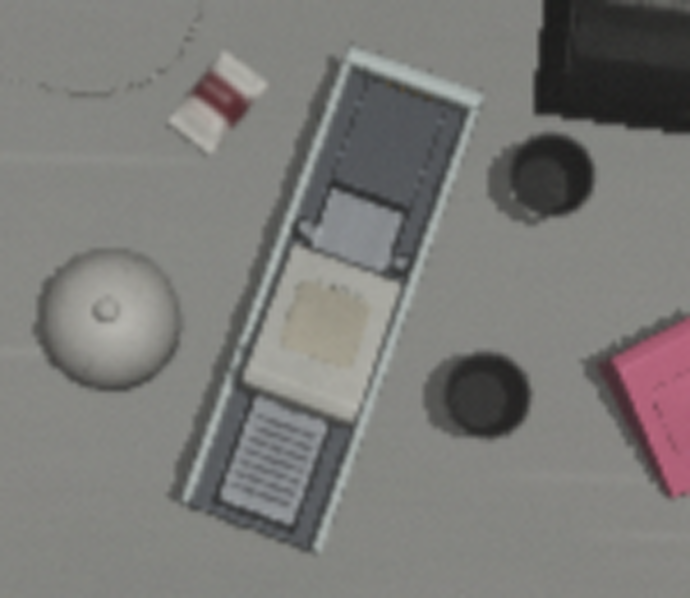

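The crop shows the dock with the cream-white reader in it. The near rail corners are at crop (183,498) and (318,550), the far ones at (350,50) and (480,97). The teeth are at (307,230) and (400,262), and the ribbed pad at (272,460).

```bash
cat > dock.py <<'E'
from h import *
from scipy.optimize import least_squares
def fit(c,loc,uv,x0):
    f=lambda p:(w2px(c,tr(p,loc))-uv).ravel()
    return least_squares(f,x0)
def tr(p,L):
    L=np.atleast_2d(np.array(L,float));a=p[2];R=np.array([[np.cos(a),-np.sin(a)],[np.sin(a),np.cos(a)]])
    return np.c_[L[:,:2]@R.T+p[:2],L[:,2]]
E
python3 - <<'E'
from dock import *
c=capture("top")
uv=np.array([[183,498],[318,550],[350,50],[480,97]])/4.6+[270,125]-.4
L=[[-175,43,34],[-175,-43,34],[112,43,36],[112,-43,36]]
r=fit(c,L,uv,[430,0,0]);p=r.x
print(p,np.degrees(p[2]),r.fun)
print("pad",tr(p,[-140,0,20]))
back=np.array([[357,420]])  # rdr back-right bottom-ish
for q,z in(((307,230),30.5),((400,262),30.5),((246,383),62),((354,420),62),((296,247),30),((402,283),30),((110,320),30),((485,393),15),((552,175),15)):
    w=px2w(c,[np.array(q)/4.6+[270,125]-.4],z)[0]
    a=p[2];d=w[:2]-p[:2];print(q,w.round(),(np.cos(a)*d[0]+np.sin(a)*d[1]).round(1),(-np.sin(a)*d[0]+np.cos(a)*d[1]).round(1))
E
```

```text
[ 6.22974458e+02 -6.98305907e+01 -3.29744528e-01] -18.892969788494142 [-1.10263074  0.83204452  0.38149806  0.98310118 -0.37931349 -1.32235386
  1.14608587 -0.659127  ]
pad [[490.51694436 -24.49840439  20.        ]]
(307, 230) [631. -43.  31.] -0.5 27.8
(400, 262) [614. -98.  30.] 0.7 -29.6
(246, 383) [537.  -9.  62.] -100.7 30.0
(354, 420) [518. -70.  62.] -99.2 -33.7
(296, 247) [621. -37.  30.] -12.2 30.4
(402, 283) [602. -99.  30.] -10.5 -34.9
(110, 320) [575.  70.  30.] -90.3 116.6
(485, 393) [ 540. -151.   15.] -52.1 -103.5
(552, 175) [ 672. -191.   15.] 85.8 -98.3
```

Call:
{"method": "arm_command", "body": {"commands": [[14.5, 23.7, 0, 0, 0, 7.1, 0], [14.5, 23.7, 0, 0, 0, 7.1, 0], [14.5, 23.7, 0, 0, 0, 7.1, 0], [14.5, 23.7, 0, 0, 0, 7.1, 0], [14.5, 23.7, 0, 0, 0, 7.1, 0], [14.5, 23.7, 0, 0, 0, 7.1, 0], [14.5, 23.7, 0, 0, 0, 7.1, 0], [14.5, 23.7, 0, 0, 0, 7.1, 0], [14.5, 23.7, 0, 0, 0, 7.1, 0], [14.5, 23.7, 0, 0, 0, 7.1, 0]]}}

```text
clock: 1.03
tool_pos: [364.6, -238.7, 242.3]
ee_rot: [[-0.105, 0.994, -0.0], [0.994, 0.105, 0.0], [0.0, -0.0, -1.0]]
force: [-0.5, -0.3, -0.2]
finger_gap: -0.1
finger_force: 0.0
```

Call:
{"method": "arm_command", "body": {"commands": [[14.5, 23.7, 0, 0, 0, 7.1, 0], [14.5, 23.7, 0, 0, 0, 7.1, 0], [14.5, 23.7, 0, 0, 0, 7.1, 0], [14.5, 23.7, 0, 0, 0, 7.1, 0], [14.5, 23.7, 0, 0, 0, 7.1, 0], [14.5, 23.7, 0, 0, 0, 7.1, 0], [14.5, 23.7, 0, 0, 0, 7.1, 0], [14.5, 23.7, 0, 0, 0, 7.1, 0], [14.5, 23.7, 0, 0, 0, 7.1, 0], [0, 0, 0, 0, 0, 1, 0]]}}

```text
clock: 1.87
tool_pos: [496.3, -23.6, 241.9]
ee_rot: [[-0.947, 0.323, 0.0], [0.323, 0.947, 0.001], [0.0, 0.001, -1.0]]
force: [1.0, -1.3, 0.5]
finger_gap: 0.2
finger_force: 0.0
```

Run:
```python
from h import *
c=capture("wrist");save(c,"w1");s=status.sense()
print(s["clock"],s["tool_pos"],np.round(s["ee_rot"],4),s["force"],s["finger_gap"],s["q"],c["origin"])
```

```text
1.9167 [495.38097863 -25.06816638 241.92962974] [[-9.452e-01  3.265e-01 -4.000e-04]
 [ 3.265e-01  9.452e-01  3.000e-04]
 [ 5.000e-04  1.000e-04 -1.000e+00]] [-0.41954439 -0.85168323  1.07542348] -0.1699147936734153 [-2.15096053e-01  2.13819782e-01 -1.16982774e-01  1.24047277e+00
  1.61207620e-04  1.17541309e-01] [428.79895914  -0.92616154 373.66256296]
```

View pics/w1.png

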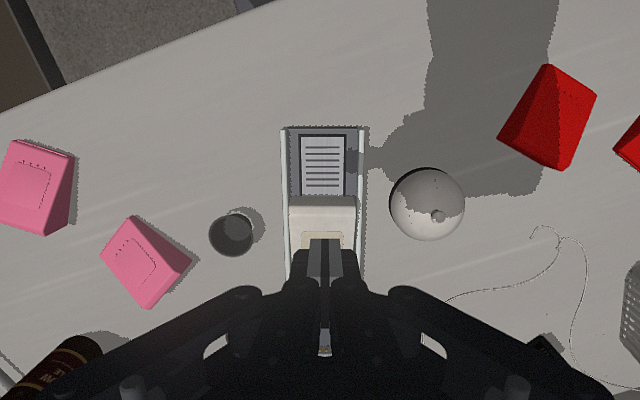

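The wrist picture shows the near rail corners at (281,128) and (369,127), the ribbed pad between (301,136) and (345,194), and the bottom edge of the reader's back at row 197. I check these against the fitted dock pose.

Run:
```python
from dock import *
c=capture("wrist");p=[622.97,-69.83,-.3297]
print(w2px(c,tr(p,[[-175,-43,34],[-175,43,34],[-166,-23,20],[-166,23,20],[-100,-34,22],[-100,34,22]])).round(1))
a=p[2]
for q,z in(((281,128),34),((369,127),34),((301,136),20),((345,135),20),((289,197),22),((355,197),22),((290,206),62),((355,206),62)):
    d=px2w(c,[q],z)[0][:2]-p[:2];print(q,(np.cos(a)*d[0]+np.sin(a)*d[1]).round(1),(-np.sin(a)*d[0]+np.cos(a)*d[1]).round(1))
s=status.sense();d=s["tool_pos"][:2]-p[:2];print((np.cos(a)*d[0]+np.sin(a)*d[1]).round(1),(-np.sin(a)*d[0]+np.cos(a)*d[1]).round(1))
```

```text
[[280.8 129.7]
 [366.3 129.4]
 [301.8 137. ]
 [345.4 136.8]
 [293.  197.5]
 [354.6 197.3]]
(281, 128) -176.6 -42.7
(369, 127) -177.4 45.7
(301, 136) -167.0 -23.8
(345, 135) -167.9 22.5
(289, 197) -100.6 -38.4
(355, 197) -100.4 34.4
(290, 206) -103.4 -33.2
(355, 206) -103.2 30.8
-135.4 -0.1
```

Call:
{"method": "arm_command", "body": {"commands": [[0, 0, -25, 0, 0, 0, 0], [0, 0, -25, 0, 0, 0, 0], [0, 0, -25, 0, 0, 0, 0], [0, 0, -25, 0, 0, 0, 0], [0, 0, -25, 0, 0, 0, 0], [0, 0, -25, 0, 0, 0, 0], [0, 0, -25, 0, 0, 0, 0], [0, 0, -25, 0, 0, 0, 0], [0, 0, 0, 0, 0, 0, 0], [0, 0, 0, 0, 0, 0, 0]]}}

```text
clock: 2.8
tool_pos: [493.8, -27.3, 42.2]
ee_rot: [[-0.942, 0.335, -0.002], [0.335, 0.942, 0.0], [0.002, -0.0, -1.0]]
force: [0.1, 0.3, -0.2]
finger_gap: -0.2
finger_force: 0.0
```

Call:
{"method": "arm_command", "body": {"commands": [[0, 0, -4, 0, 0, 0, 0], [0, 0, -4, 0, 0, 0, 0], [0, 0, -4, 0, 0, 0, 0], [0, 0, -4, 0, 0, 0, 0], [0, 0, -4, 0, 0, 0, 0], [0, 0, 0, 0, 0, 0, 0], [0, 0, 0, 0, 0, 0, 0]]}}

```text
clock: 3.38
tool_pos: [495.3, -26.9, 22.5]
ee_rot: [[-0.943, 0.333, 0.001], [0.333, 0.943, -0.0], [-0.001, -0.0, -1.0]]
force: [2.5, -1.6, 4.2]
finger_gap: 0.1
finger_force: 2.3
```

Call:
{"method": "arm_command", "body": {"commands": [[0, 0, -1.5, 0, 0, 0, 0], [0, 0, -1.5, 0, 0, 0, 0], [0, 0, 0, 0, 0, 0, 0], [0, 0, 0, 0, 0, 0, 0]]}}

```text
clock: 3.72
tool_pos: [495.3, -26.9, 19.6]
ee_rot: [[-0.943, 0.332, 0.001], [0.332, 0.943, -0.0], [-0.001, 0.0, -1.0]]
force: [3.9, -2.1, 5.5]
finger_gap: 0.1
finger_force: 2.6
```

Call:
{"method": "arm_command", "body": {"commands": [[0, 0, -1, 0, 0, 0, 0], [0, 0, 0, 0, 0, 0, 0], [0, 0, 0, 0, 0, 0, 0]]}}

```text
clock: 3.97
tool_pos: [495.2, -26.9, 18.6]
ee_rot: [[-0.943, 0.332, 0.001], [0.332, 0.943, -0.0], [-0.001, -0.0, -1.0]]
force: [2.9, -1.8, 5.6]
finger_gap: -0.0
finger_force: 2.7
```

Run:
```python
from h import *
c=capture("top")
im=c["color"][125:255,270:420,::-1]
cv2.imwrite("pics/crop2.png",cv2.resize(im,None,fx=4.6,fy=4.6,interpolation=cv2.INTER_CUBIC))
s=status.sense();print(s["tool_pos"],s["force"])
```

```text
[495.2330145  -26.90300299  18.60576595] [ 2.88451605 -2.62226282  5.67570718]
```

View pics/crop2.png

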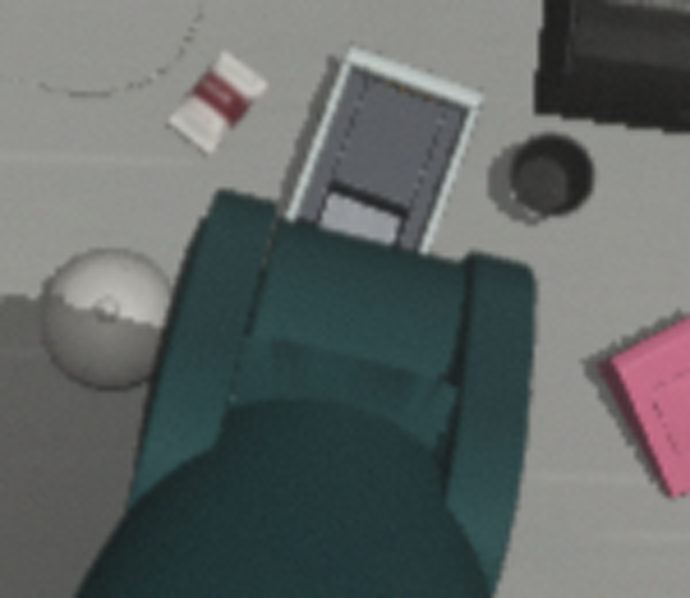

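The plate is down about 12.4 mm by height, with 5.6 N on the tool, and the gap at its far end shows it lowered. I push along the lane.

Call:
{"method": "arm_command", "body": {"commands": [[3.8, -1.3, 0, 0, 0, 0, 0], [3.8, -1.3, 0, 0, 0, 0, 0], [3.8, -1.3, 0, 0, 0, 0, 0], [3.8, -1.3, 0, 0, 0, 0, 0], [3.8, -1.3, 0, 0, 0, 0, 0], [3.8, -1.3, 0, 0, 0, 0, 0], [3.8, -1.3, 0, 0, 0, 0, 0], [0, 0, 0, 0, 0, 0, 0]]}}

```text
clock: 4.68
tool_pos: [520.5, -35.5, 18.0]
ee_rot: [[-0.943, 0.332, -0.002], [0.332, 0.943, 0.001], [0.002, 0.0, -1.0]]
force: [-1.3, 0.7, 5.0]
finger_gap: 0.1
finger_force: 2.8
```

Call:
{"method": "arm_command", "body": {"commands": [[3.8, -1.3, 0, 0, 0, 0, 0], [3.8, -1.3, 0, 0, 0, 0, 0], [3.8, -1.3, 0, 0, 0, 0, 0], [0, 0, 0, 0, 0, 0, 0]]}}

```text
clock: 5.02
tool_pos: [531.9, -39.4, 18.0]
ee_rot: [[-0.943, 0.332, -0.002], [0.332, 0.943, 0.001], [0.002, 0.0, -1.0]]
force: [-1.2, 0.3, 5.9]
finger_gap: 0.1
finger_force: 2.8
```

Call:
{"method": "arm_command", "body": {"commands": [[3.8, -1.3, 0, 0, 0, 0, 0], [3.8, -1.3, 0, 0, 0, 0, 0], [3.8, -1.3, 0, 0, 0, 0, 0], [3.8, -1.3, 0, 0, 0, 0, 0], [3.8, -1.3, 0, 0, 0, 0, 0], [3.8, -1.3, 0, 0, 0, 0, 0], [3.8, -1.3, 0, 0, 0, 0, 0], [3.8, -1.3, 0, 0, 0, 0, 0], [3.8, -1.3, 0, 0, 0, 0, 0], [0, 0, 0, 0, 0, 0, 0]]}}

```text
clock: 5.85
tool_pos: [565.8, -51.0, 18.0]
ee_rot: [[-0.943, 0.332, -0.003], [0.332, 0.943, 0.001], [0.003, 0.0, -1.0]]
force: [-3.8, 0.8, 6.4]
finger_gap: -0.2
finger_force: 3.4
```

Run:
```python
from h import *
s=status.sense()
t=capture("top")["color"][125:255,270:420,::-1]
d=capture("side")["color"][130:230,250:400,::-1]
f=lambda i:cv2.resize(i,(600,int(600/i.shape[1]*i.shape[0])),interpolation=cv2.INTER_CUBIC)
im=np.vstack([f(t),f(d)]);im=cv2.resize(im,None,fx=.64,fy=.64);cv2.imwrite("pics/mid.png",im)
print(s["tool_pos"],s["force"])
```

```text
[565.84162713 -50.96188781  17.99735127] [-3.79812722  0.77365151  6.37092176]
```

View pics/mid.png

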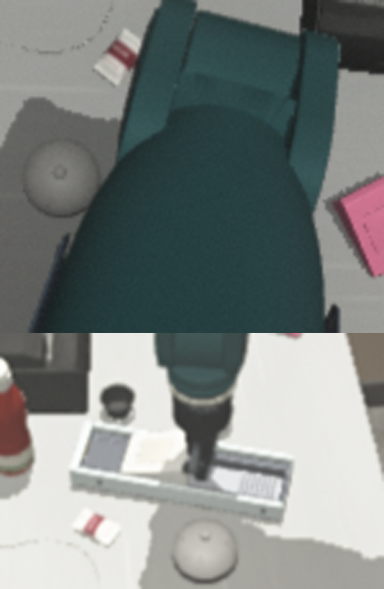

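The side view shows the reader straight in the lane ahead of the fingers, with the plate down. I carry on.

Call:
{"method": "arm_command", "body": {"commands": [[3.8, -1.3, 0, 0, 0, 0, 0], [3.8, -1.3, 0, 0, 0, 0, 0], [3.8, -1.3, 0, 0, 0, 0, 0], [3.8, -1.3, 0, 0, 0, 0, 0], [3.8, -1.3, 0, 0, 0, 0, 0], [3.8, -1.3, 0, 0, 0, 0, 0], [3.8, -1.3, 0, 0, 0, 0, 0], [3.8, -1.3, 0, 0, 0, 0, 0], [3.8, -1.3, 0, 0, 0, 0, 0], [3.8, -1.3, 0, 0, 0, 0, 0]]}}

```text
clock: 6.78
tool_pos: [603.1, -63.7, 18.0]
ee_rot: [[-0.943, 0.332, -0.004], [0.332, 0.943, 0.001], [0.004, 0.0, -1.0]]
force: [-8.5, 2.2, 8.4]
finger_gap: -0.2
finger_force: 4.7
```

Call:
{"method": "arm_command", "body": {"commands": [[1.9, -0.65, 0, 0, 0, 0, 0], [1.9, -0.65, 0, 0, 0, 0, 0], [1.9, -0.65, 0, 0, 0, 0, 0], [1.9, -0.65, 0, 0, 0, 0, 0], [0, 0, 0, 0, 0, 0, 0], [0, 0, 0, 0, 0, 0, 0]]}}

```text
clock: 7.28
tool_pos: [611.0, -66.4, 18.0]
ee_rot: [[-0.943, 0.332, -0.003], [0.332, 0.943, 0.001], [0.003, 0.0, -1.0]]
force: [-5.7, 1.6, 7.4]
finger_gap: 0.5
finger_force: 3.7
```

Call:
{"method": "arm_command", "body": {"commands": [[1, -0.35, 0, 0, 0, 0, 0], [1, -0.35, 0, 0, 0, 0, 0], [1, -0.35, 0, 0, 0, 0, 0], [1, -0.35, 0, 0, 0, 0, 0], [1, -0.35, 0, 0, 0, 0, 0], [1, -0.35, 0, 0, 0, 0, 0], [1, -0.35, 0, 0, 0, 0, 0]]}}

```text
clock: 7.87
tool_pos: [617.7, -68.7, 18.0]
ee_rot: [[-0.943, 0.332, -0.003], [0.332, 0.943, 0.001], [0.004, 0.0, -1.0]]
force: [-7.7, 2.7, 9.4]
finger_gap: -0.2
finger_force: 4.5
```

Call:
{"method": "arm_command", "body": {"commands": [[1, -0.35, 0, 0, 0, 0, 0], [1, -0.35, 0, 0, 0, 0, 0]]}}

```text
clock: 8.03
tool_pos: [618.8, -69.1, 18.0]
ee_rot: [[-0.943, 0.332, -0.005], [0.332, 0.943, 0.002], [0.005, 0.0, -1.0]]
force: [-17.5, 6.5, 19.0]
finger_gap: 0.2
finger_force: 6.7
```

Call:
{"method": "arm_command", "body": {"commands": [[1, -0.35, 0, 0, 0, 0, 0], [0, 0, 0, 0, 0, 0, 0]]}}

```text
clock: 8.2
tool_pos: [618.8, -69.1, 18.0]
ee_rot: [[-0.943, 0.332, -0.007], [0.332, 0.943, 0.002], [0.007, 0.0, -1.0]]
force: [-18.7, 6.1, 18.9]
finger_gap: -0.2
finger_force: 6.2
```

The force jumped as expected at the end stop. I check the seating before letting the catch up.

Run:
```python
from dock import *
c=capture("side");p=[622.97,-69.83,-.3297]
im=c["color"][150:220,260:380,::-1]
cv2.imwrite("pics/home.png",cv2.resize(im,None,fx=6,fy=6,interpolation=cv2.INTER_CUBIC))
print((w2px(c,tr(p,[[100,37,36],[100,-37,36],[10,-34,62],[10,34,62],[100,30,30],[0,30,30],[-175,43,34]]))-[260,150])*6+2.5)
```

```text
[[119.06919252 189.61490716]
 [153.39330151  90.34972549]
 [302.73542878  90.94934356]
 [274.35526901 183.99364157]
 [123.20546865 186.49772131]
 [295.27748695 216.37037718]
 [599.72185362 284.29815952]]
```

View pics/home.png

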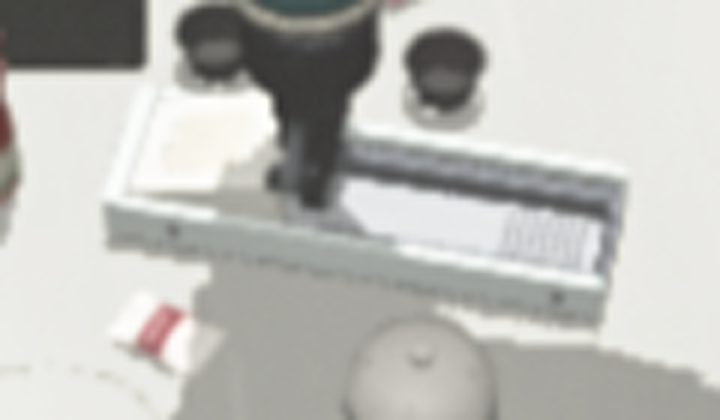

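The reader fills the lane up to the end stop (front at (140,140), no gap). I back off a little with the plate still held, then rise.

Call:
{"method": "arm_command", "body": {"commands": [[-1.9, 0.65, 0, 0, 0, 0, 0], [-1.9, 0.65, 0, 0, 0, 0, 0], [-1.9, 0.65, 0, 0, 0, 0, 0], [0, 0, 0, 0, 0, 0, 0], [0, 0, 0, 0, 0, 0, 0]]}}

```text
clock: 8.67
tool_pos: [617.1, -68.5, 18.7]
ee_rot: [[-0.943, 0.332, 0.001], [0.332, 0.943, 0.0], [-0.001, 0.0, -1.0]]
force: [1.2, -0.4, 6.3]
finger_gap: 0.3
finger_force: 2.8
```

Call:
{"method": "arm_command", "body": {"commands": [[0, 0, 2, 0, 0, 0, 0], [0, 0, 2, 0, 0, 0, 0], [0, 0, 2, 0, 0, 0, 0], [0, 0, 2, 0, 0, 0, 0], [0, 0, 2, 0, 0, 0, 0], [0, 0, 3, 0, 0, 0, 0], [0, 0, 4, 0, 0, 0, 0], [0, 0, 5, 0, 0, 0, 0], [0, 0, 10, 0, 0, 0, 0], [0, 0, 20, 0, 0, 0, 0]]}}

```text
clock: 9.5
tool_pos: [615.4, -68.3, 69.5]
ee_rot: [[-0.943, 0.333, -0.004], [0.333, 0.943, 0.001], [0.004, -0.0, -1.0]]
force: [0.4, -0.2, 0.1]
finger_gap: -0.1
finger_force: 0.0
```

Call:
{"method": "arm_command", "body": {"commands": [[0, 0, 25, 0, 0, 0, 0], [0, 0, 25, 0, 0, 0, 0], [0, 0, 25, 0, 0, 0, 0], [-10, 0, 25, 0, 0, 0, 0], [-25, -10, 20, 0, 0, 0, 0], [-30, -20, 10, 0, 0, 0, 0], [-30, -25, 0, 0, 0, 0, 0], [-30, -25, 0, 0, 0, 0, 0], [-30, -25, 0, 0, 0, 0, 0], [-30, -25, 0, 0, 0, 0, 0]]}}

```text
clock: 10.33
tool_pos: [430.0, -199.0, 201.0]
ee_rot: [[-0.943, 0.332, 0.0], [0.332, 0.943, -0.0], [-0.0, -0.0, -1.0]]
force: [0.4, -0.5, 0.4]
finger_gap: -0.1
finger_force: 0.0
```

Call:
{"method": "arm_command", "body": {"commands": [[-20, -30, 0, 0, 0, 0, 0], [-20, -30, 0, 0, 0, 0, 0], [-20, -30, 0, 0, 0, 0, 0], [0, 0, 0, 0, 0, 0, 0], [0, 0, 0, 0, 0, 0, 0]]}}

```text
clock: 10.75
tool_pos: [370.8, -289.6, 200.8]
ee_rot: [[-0.942, 0.336, -0.0], [0.336, 0.942, 0.0], [0.0, 0.0, -1.0]]
force: [1.7, 0.9, 0.5]
finger_gap: -0.1
finger_force: 0.0
```

Run:
```python
from h import *
c=capture("top");im=c["color"][125:255,270:420,::-1]
cv2.imwrite("pics/end.png",cv2.resize(im,None,fx=4.6,fy=4.6,interpolation=cv2.INTER_CUBIC))
s=status.sense();print(s["clock"],s["tool_pos"],s["force"])
```

```text
10.8 [ 371.4231417  -288.69055694  200.71236807] [-0.26816514  0.74854315  0.64494325]
```

View pics/end.png

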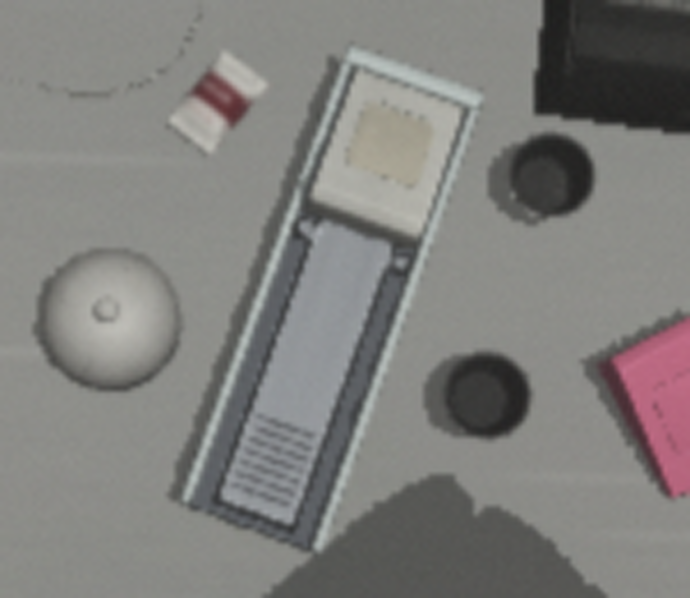

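The reader is straight against the end stop, with its back edge from (310,203) to (420,237). The teeth stand up behind it at (307,228) and (400,262), and the bell, cups and sachet have not moved. I hand in the job.

```bash
python3 -c "
from plant import bot
print(bot.sign_off())"
```

```text
the job is handed in; nothing more can be done
None
```

The reader is pushed fully home against the end stop and the catch is back up with its teeth behind it. The bystanders are untouched, and I handed the job in at about 11 s of robot time. The hand-in gave no verdict; the final top-camera picture is my check.

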